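# Stand a counting-chamber case in its storage stand and lock it with the sleeve

### The job

Put the counting-chamber case away: take the flat grey case that lies on the bench and stand it upright on one of its short thin ends in the empty storage stand, between the steel back plate and the post. Then slide the loose metal sleeve over the post, all the way down, so that the case cannot fall forward, just as in the stand that is already full. Leave the full stand's case and sleeve and the specimen jar alone.

Things in the scene. Friction and masses are not known exactly. Their poses are not given: they have to be found in the camera images.
- case: The flat grey plastic case lying on the bench, 85 x 56 x 24 mm, 0.1 kg or so. Origin at its centre. x = its 85 mm length, y = its 56 mm width (grasp across this), z = its 24 mm thickness; it starts flat, z up. Either short end may go down and either broad face may look to the post.
- stand: The empty storage stand, fixed: grey base 100 (x) x 90 (y) x 8 mm. Origin: centre of its underside; x points from post to back plate (roughly to the robot's left), z up. Steel back plate 40 mm wide (y), 4 mm thick, its top 53 mm above the bench, its front face at x = +28 mm. Upright steel post, 10 mm diameter with tapered tip, at x = -17 mm, y = 0.
- stand_seat (a point): Where the case's foot belongs: on top of the empty stand's base, 8 mm above the bench, at x = +13 mm, y = 0 of the stand, axes as the stand's. The case stands with its broad faces square to the stand's x, so that its centre is 42.5 mm above this point. Between back plate and fitted sleeve there are 30 mm for the 24 mm case.
- stand_post (a point): Tip of the empty stand's post, on its axis, 63 mm above the bench, 55 mm above the stand's base.
- sleeve: The loose aluminium sleeve (tube) standing upright on the bench: outer diameter 30 mm, bore 14 mm, 70 mm tall. Origin at the centre of its underside, z along its axis.
- sleeve_mid (a point): Centre of the loose sleeve, on its axis, 35 mm from either end.
- full_stand: The other stand, of the same form and axes, already full: its case stands in it and its sleeve is on its post. Leave alone.
- stored_case: The case standing in the full stand, 24 (x) x 56 (y) x 85 mm (z, upright). Origin at its centre. Leave alone.
- stored_sleeve: The sleeve on the full stand's post, as the loose one, 70 mm tall. Origin at the centre of its underside. Leave alone.
- jar: Blue specimen jar with a green screw cap, 48 mm in diameter, 65 mm tall, upright on the bench. Origin at the centre of its underside. Leave alone.

How it is judged:
On the way, in this order (a step that is already met when the one before it is completed fails the run):
1. The case stands upright on a short end on the empty stand's base, between back plate and post, within 5 degrees of upright, squarely facing the back plate, let go and still (angle between the x axis of case and the z axis of stand, either way round below 0.087 rad and angle between the z axis of case and the x axis of stand, either way round below 0.2 rad and x of case in the frame of stand between 0.004 and 0.02 m and y of case in the frame of stand between -0.015 and 0.015 m and z of case in the frame of stand between 0.047 and 0.054 m and contact force between the fingers and case below 0.1 N and linear speed of case below 0.02 m/s), for 0.3 s.
2. The loose sleeve is over that stand's post, all the way down on the base, let go, with the case still standing (all of step 1 and horizontal distance between sleeve_mid and stand_post below 0.005 m and z of sleeve_mid in the frame of stand between 0.04 and 0.046 m and angle between the z axis of sleeve and the z axis of stand, either way round below 0.07 rad and contact force between the fingers and sleeve below 0.1 N and linear speed of sleeve below 0.02 m/s), for 0.2 s.
At the end, for the whole second after the job is handed in: Case on a short end flat on the once empty stand's base between back plate and post: upright within 5 deg, faces within 11 deg of the plate, within 15 mm sideways and 8 mm front-back of its place. Loose sleeve on that post, upright within 4 deg, down on the base within 3 mm. Both released, at rest (all of step 2); the robot touches nothing.
It fails at once if The full stand's case or sleeve is moved by more than 12 mm (distance of any of stored_case, stored_sleeve from where it was at the start of the episode above 0.012 m).
It fails at once if The specimen jar is moved by more than 20 mm (distance of jar from where it was at the start of the episode above 0.02 m).
It also fails if it takes over 64 s, if anything falls off the work surface, if the arm or the gripper's body presses on something with over 40 N, if the wrist force passes 120 N, or if a joint passes its speed limit or range.

### The arm

A 6-joint arm with a two-finger parallel gripper is mounted at the origin on the work surface. World frame = base frame: x ahead of the robot, y to its left, z up, the work surface at z = 0. Lengths are in m, angles in rad, forces in N, time in s.
With the tool pointing down it reaches from about 0.3 to 0.875 m from the base axis. Payload 6.4 kg.
Tool frame: the origin (TCP) lies midway between the tips of the shut fingers; the grasp point (between the pads) lies ctrl.grip_depth behind it (ctrl.grip_depth is the distance from the TCP to the grasp point, in m); x points along the fingers, y is the direction in which the jaws open and shut, and the axes are right-handed (so a half turn about x gives the same grasp; the last joint's range is limited). The gripper opens to 85 mm and grips with 20 to 120 N. Pads are 22 mm wide; open, the fingers measure 114 mm over their backs; the gripper's body (76 mm by 85 mm) begins 54 mm behind the grasp point. The pads swing forward as they close: fully open they stand 13 mm farther back than shut.
Start: joints at [-1.555, 0.181, 1.607, -0, 1.354, -0.206], TCP at [0.127, -0.561, 0.231] pointing down, gripper open.
Joint ranges: [-2.99, 2.99], [-0.89, 2.07], [0.3, 2.58], [-1.14, 4.28], [0, 2.63], [-3.12, 3.12]. Speed limits (rad/s): [2.57, 2.57, 3.01, 3.14, 3.14, 3.14].

### API

Orientations are given as a unit quaternion [w, x, y, z].
In Python, from bench import ctrl gives the robot as it stands.
- The arm moves only by the tool carry_out, never from a script. Its argument "motion" is one flat list of numbers, 7 for each row, row after row: the turn, a rotation vector about the tool's x, y, z in degrees, then the shift along the tool's x, y, z in m, then the gripper's target within -1 to 1 (shut at 1, half-way at 0, fully open at -1). A call has 1 to 10 rows; each row shifts and turns the pose as measured when the row begins, along the tool's axes as they then stand; what a row does not reach is not made up. A row lasts 1/10 s, in which the tool goes at most 50 mm and 8.59 degrees, less where a joint would pass 70% of its speed; a pose out of reach is approached as far as the arm can. A call with a gripper value outside its range is refused whole. The fingers move at their own pace and stop on an object; the grip force is fixed at half the most. Time passes only in rows, so rows that do not move let the fingers close. It gives the time, the measured TCP pose, the force and the opening at its end, in the units of the state.
- ctrl.get_obs(): the state, without advancing time (a new reading comes with each control period).
- ctrl.camera(name): name is "scene" or "top" or "wrist"; returns the picture (420x560x3 uint8, blue, green, red); there is no depth.
- ctrl.camera_params(name): a dict with "mtx" (3x3 intrinsics, pixels), "pose" (4x4, takes a point from camera to world coordinates); the wrist camera has in their place "hand_eye" (4x4, takes a point from camera to tool coordinates, whose origin is the TCP and whose axes are the tool frame's). Camera axes: x right, y down, z forward; pixel columns grow to the right and rows downward; lengths in m; the calibration is good to about 2 mm. A picture is of the moment at which its call begins: read the wrist's pose just before it. camera_params takes no time and is no camera call.
- ctrl.hand_in(): hands the job in, once; it reports no verdict.
Trained networks look in the newest picture that a camera, given by its name, has taken for a name from the list of things; names that differ only in an ending like _2 or _b are one class to them, and where a whole thing is asked for, a point or a joint stands for the part that bears it (a point fixed in the world has none). Each returns a list of dicts, best first, with "conf" (0 to 1); they miss things now and then, are a little off and sometimes report something else, mostly with a low value. They report only what shows in the picture. A call takes as long as a camera call.
- ctrl.boxes_of(camera, thing): "point" ([x, y, z] in m, in the coordinates of the camera as it stood for that picture, good to about 4 mm: the middle of the surface that is visible of it).
- ctrl.trace(camera, thing): "pixels" (420x560 bool, what is visible of it).
- ctrl.landmark_of(camera, thing): "point" ([x, y, z] in m, in the coordinates of the camera as it stood for that picture, good to about 4 mm: a listed point, or the origin of a listed thing).
The state is a dict: "time_s": time; "q": joint angles; "dq": joint speeds; "joint_efforts": joint torques, N m; "eef_pos": TCP position; "eef_rot": TCP orientation; "wrist_force": force on the tool from outside, world axes, zero at the start; "torque": the same for the moment, N m; "opening": opening from 0.0 (shut) to 1.0 (fully open).
Only numpy, scipy, OpenCV 4.12 (cv2) and the standard library are available. Lean on these libraries where they do the work, as an engineer would, in place of code of your own. Each camera call takes 0.05 s, during which the arm holds its last target. There are 200 camera calls.

## Working session

There is one attempt and no reset: what is moved stays moved. The work goes in short steps, Python scripts to look and compute and a tool call to move; the robot and the scene stay as the last step left them, time stands still between calls to the robot, and variables do not carry over. Pictures are saved under pics/ and viewed, about 8 in all and at most 12, crops included, and the job is handed in when it is done.

Besides the shell and the picture viewer there is one more tool, called after ">>>" as a command line: name --argument value ..., lists and objects as JSON in quotes. carry_out: Moves the arm, as the interface text tells. Its arguments: {"type":"object","properties":{"motion":{"type":"array"}},"required":["motion"]}

```bash
mkdir -p pics; ls; cat > h.py <<'E'
import numpy as np, cv2
from bench import ctrl
from scipy.spatial.transform import Rotation as R
def T_tool():
    o=ctrl.get_obs(); q=o["eef_rot"]; T=np.eye(4)
    T[:3,:3]=R.from_quat([q[1],q[2],q[3],q[0]]).as_matrix(); T[:3,3]=o["eef_pos"]; return T
def pose(cam,T=None):
    p=ctrl.camera_params(cam)
    return np.array(p["pose"]) if "pose" in p else (T_tool() if T is None else T)@np.array(p["hand_eye"])
def w(P,pt): return P[:3,:3]@np.array(pt)+P[:3,3]
def proj(cam,P,X):
    c=np.linalg.inv(P)@np.append(X,1); k=np.array(ctrl.camera_params(cam)["mtx"])@c[:3]; return k[:2]/k[2]
def ray(cam,P,uv,z):
    d=P[:3,:3]@np.linalg.inv(np.array(ctrl.camera_params(cam)["mtx"]))@np.array([*uv,1.]); o=P[:3,3]
    return o+d*(z-o[2])/d[2]
E
python3 - <<'E'
from h import *
np.set_printoptions(precision=4,suppress=True)
o=ctrl.get_obs(); print(o["time_s"],o["eef_pos"],o["eef_rot"],ctrl.grip_depth)
ims=[]
for c in ["scene","top"]:
    ims.append(ctrl.camera(c)); P=pose(c); print(c,P[:3,3])
    for t in ["case","stand","stand_seat","stand_post","sleeve","sleeve_mid","full_stand","stored_case","stored_sleeve","jar"]:
        print(t,[(round(d["conf"],2),w(P,d["point"])) for d in ctrl.landmark_of(c,t)][:3])
for c,im in zip(["scene","top"],ims): cv2.imwrite(f"pics/{c}0.png",im)
print(ctrl.get_obs()["time_s"], R.from_matrix(T_tool()[:3,:3]).as_matrix())
E
```

```text
pics
0.0 [ 0.1265 -0.5603  0.2304] [ 0.0776  0.7028  0.0789 -0.7027] 0.0187
scene [1.1848 0.2535 0.6231]
case [(0.87, array([ 0.5085, -0.2051,  0.0148]))]
stand []
stand_seat [(0.64, array([0.5302, 0.312 , 0.0084]))]
stand_post [(0.87, array([0.5431, 0.2836, 0.0646]))]
sleeve [(0.83, array([ 0.6741, -0.1217,  0.0019]))]
sleeve_mid [(0.92, array([ 0.6751, -0.1242,  0.038 ]))]
full_stand [(0.76, array([ 0.5442,  0.0527, -0.0007])), (0.6, array([ 0.6717, -0.1241,  0.    ]))]
stored_case [(0.62, array([0.5348, 0.0678, 0.0537])), (0.23, array([0.5478, 0.0446, 0.0121]))]
stored_sleeve [(0.86, array([0.546 , 0.0424, 0.011 ]))]
jar [(0.61, array([ 0.5236, -0.4232, -0.0003])), (0.49, array([ 0.6714, -0.1239,  0.0017]))]
top [ 0.3828 -0.0617  1.073 ]
case [(0.58, array([ 0.5085, -0.2096,  0.0124]))]
stand [(0.71, array([0.534 , 0.2987, 0.0012]))]
stand_seat [(0.95, array([0.5338, 0.3142, 0.0104]))]
stand_post [(0.68, array([0.5443, 0.2817, 0.0639]))]
sleeve [(0.56, array([ 0.6702, -0.1305,  0.0058]))]
sleeve_mid [(0.51, array([ 0.671 , -0.1275,  0.0327]))]
full_stand [(0.97, array([0.5398, 0.0537, 0.0014]))]
stored_case [(0.64, array([0.5343, 0.0706, 0.0513])), (0.58, array([ 0.672 , -0.126 ,  0.0315]))]
stored_sleeve [(0.53, array([0.5443, 0.0387, 0.007 ]))]
jar [(0.84, array([ 0.5194, -0.4302,  0.0021]))]
1.1 [[ 0.      0.22   -0.9755]
 [ 0.     -0.9755 -0.22  ]
 [-1.     -0.     -0.    ]]
```

View pics/scene0.png

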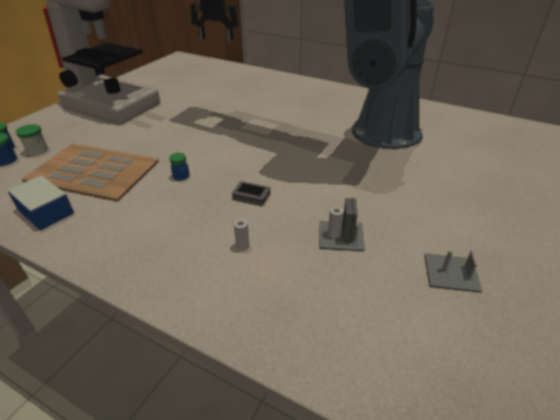

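View pics/top0.png

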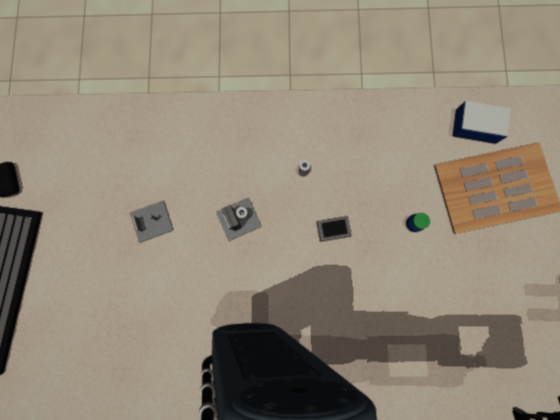

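```bash
python3 - <<'E'
from h import *
np.set_printoptions(precision=4,suppress=True)
for c in ["top"]:
    P=pose(c); im=ctrl.camera(c)
    for t,z in [("case",.024),("stand",.008)]:
        for d in ctrl.trace(c,t)[:2]:
            m=d["pixels"].astype(np.uint8); cn=max(cv2.findContours(m,0,1)[0],key=cv2.contourArea)[:,0,:]
            X=np.array([ray(c,P,p,z)[:2] for p in cn]).astype(np.float32)
            print(t,d["conf"],m.sum(),cv2.minAreaRect(X))
E
```

```text
case 0.77 635 ((0.5066529512405396, -0.2060839831829071), (0.05617903545498848, 0.08506782352924347), 9.463288307189941)
stand 0.68 1118 ((0.5340436697006226, 0.29756155610084534), (0.09031985700130463, 0.10058368742465973), 20.747472763061523)
stand 0.19 160 ((0.6807684898376465, -0.13107046484947205), (0.031059809029102325, 0.043803635984659195), 88.90193939208984)
```

The scene picture shows the case at about (252,193), the loose sleeve at (241,235), the full stand at (342,225) and the empty stand at (453,270). The top view shows the case at (334,229), the sleeve at (304,168), the full stand at (239,218), the empty stand at (151,221) and the jar at (418,222). The traced rectangles match the real sizes (56x85 and 90x100 mm).

I'll grasp the case with the tool leaning 45°, then turn it 90° about the jaw axis.

```bash
cat >> h.py <<'E'
def frame(yaw_y,lean):
    "tool down, jaw axis y at world angle yaw_y (deg), then turned by lean about tool y"
    a=np.radians(yaw_y); y=np.array([np.cos(a),np.sin(a),0]); x=np.array([0,0,-1.]); 
    return np.c_[x,y,np.cross(x,y)]@R.from_euler('y',lean,degrees=True).as_matrix()
def plan(p,Rt,mm=35.,deg=6.,g=-1,n=0):
    T=T_tool(); p0=T[:3,3]; R0=R.from_matrix(T[:3,:3]); rv=(R0.inv()*R.from_matrix(Rt)).as_rotvec()
    n=max(n,int(np.ceil(max(np.linalg.norm(p-p0)*1000/mm,np.degrees(np.linalg.norm(rv))/deg,1))))
    print("rows",n,"dist",np.round(p-p0,4),"turn",np.round(np.degrees(rv),2))
    for k in range(n):
        Rk=(R0*R.from_rotvec(rv*k/n)).as_matrix(); s=Rk.T@(p-p0)/n
        print(",".join(f"{v:g}" for v in [*np.round(np.degrees(rv)/n,2),*np.round(s,4),g]),end=",\n")
CASE=np.array([.5067,-.206,.012]); CY=9.46; SY=20.75
SC=np.array([.534,.2976,0]); SX=np.array([np.cos(np.radians(SY+90)),np.sin(np.radians(SY+90)),0])
RG=frame(CY,45); U=np.array([np.sin(np.radians(CY)),-np.cos(np.radians(CY)),0])
PG=CASE+.018*U; PG[2]=.008
E
python3 - <<'E'
from h import *
print(RG.round(3),PG); plan(PG-.12*RG[:,0],RG)
E
```

```text
[[-0.116  0.986  0.116]
 [ 0.697  0.164 -0.697]
 [-0.707  0.    -0.707]] [ 0.50965846 -0.22375521  0.008     ]
rows 16 dist [ 0.3971  0.2535 -0.1385] turn [-81.89  35.9  -33.92]
-5.12,2.24,-2.12,0.0087,-0.01,-0.0277,-1,
-5.12,2.24,-2.12,0.0101,-0.0072,-0.0281,-1,
-5.12,2.24,-2.12,0.0114,-0.0042,-0.0282,-1,
-5.12,2.24,-2.12,0.0126,-0.0013,-0.028,-1,
-5.12,2.24,-2.12,0.0137,0.0017,-0.0274,-1,
-5.12,2.24,-2.12,0.0146,0.0046,-0.0266,-1,
-5.12,2.24,-2.12,0.0154,0.0075,-0.0255,-1,
-5.12,2.24,-2.12,0.016,0.0103,-0.0241,-1,
-5.12,2.24,-2.12,0.0165,0.013,-0.0224,-1,
-5.12,2.24,-2.12,0.0168,0.0155,-0.0205,-1,
-5.12,2.24,-2.12,0.017,0.0179,-0.0183,-1,
-5.12,2.24,-2.12,0.0169,0.02,-0.0159,-1,
-5.12,2.24,-2.12,0.0167,0.022,-0.0134,-1,
-5.12,2.24,-2.12,0.0164,0.0236,-0.0107,-1,
-5.12,2.24,-2.12,0.0158,0.0251,-0.0079,-1,
-5.12,2.24,-2.12,0.0151,0.0262,-0.005,-1,
```

>>> carry_out --motion '[-5.1,2.2,-2.1,0.009,-0.01,-0.028,-1,-5.1,2.2,-2.1,0.01,-0.007,-0.028,-1,-5.1,2.2,-2.1,0.011,-0.004,-0.028,-1,-5.1,2.2,-2.1,0.013,-0.001,-0.028,-1,-5.1,2.2,-2.1,0.014,0.002,-0.027,-1,-5.1,2.2,-2.1,0.015,0.005,-0.027,-1,-5.1,2.2,-2.1,0.015,0.007,-0.025,-1,-5.1,2.2,-2.1,0.016,0.01,-0.024,-1,-5.1,2.2,-2.1,0.016,0.013,-0.022,-1,-5.1,2.2,-2.1,0.017,0.015,-0.02,-1]'

```text
time_s: 2.25
eef_pos: [0.3779, -0.3998, 0.1448]
eef_rot: [0.236, 0.689, 0.514, -0.453]
wrist_force: [-0.5, -0.7, -0.7]
opening: 1.001
```

```bash
python3 - <<'E'
from h import *
print(ctrl.get_obs()["q"]); plan(PG-.12*RG[:,0],RG)
E
```

```text
[-1.17801041  0.4999344   1.46525751  0.24875155  1.63777388 -0.81233998]
rows 6 dist [ 0.1457  0.0923 -0.052 ] turn [-29.31  13.56 -12.2 ]
-4.89,2.26,-2.03,0.0166,0.0181,-0.0173,-1,
-4.89,2.26,-2.03,0.0166,0.02,-0.015,-1,
-4.89,2.26,-2.03,0.0164,0.0218,-0.0126,-1,
-4.89,2.26,-2.03,0.016,0.0233,-0.01,-1,
-4.89,2.26,-2.03,0.0155,0.0246,-0.0073,-1,
-4.89,2.26,-2.03,0.0148,0.0257,-0.0046,-1,
```

Moves track well.

>>> carry_out --motion '[-4.9,2.3,-2,0.017,0.018,-0.017,-1,-4.9,2.3,-2,0.017,0.02,-0.015,-1,-4.9,2.3,-2,0.016,0.022,-0.013,-1,-4.9,2.3,-2,0.016,0.023,-0.01,-1,-4.9,2.3,-2,0.015,0.025,-0.007,-1,-4.9,2.3,-2,0.015,0.026,-0.005,-1,0,0,0,0,0,0,-1]'

```text
time_s: 2.95
eef_pos: [0.5307, -0.2996, 0.0884]
eef_rot: [0.293, 0.593, 0.713, -0.234]
wrist_force: [-0.6, 0.7, -0.1]
opening: 1.001
```

```bash
python3 - <<'E'
from h import *
np.set_printoptions(precision=4,suppress=True)
o=ctrl.get_obs(); print(o["q"],o["eef_pos"])
T=T_tool(); P=pose("wrist",T); im=ctrl.camera("wrist")
for d in ctrl.landmark_of("wrist","case"): print(d["conf"],w(P,d["point"]))
d=ctrl.trace("wrist","case")
m=d[0]["pixels"].astype(np.uint8); cn=max(cv2.findContours(m,0,1)[0],key=cv2.contourArea)[:,0,:]
X=np.array([ray("wrist",P,p,.012)[:2] for p in cn]).astype(np.float32); print(cv2.minAreaRect(X))
# overlay expected box
a=np.radians(CY); L=np.array([-np.sin(a),np.cos(a),0]); W=np.array([np.cos(a),np.sin(a),0])
for i in (-1,1):
  for j in (-1,1):
    for z in (0,.024):
        u=proj("wrist",P,[*(CASE+i*.0425*L+j*.028*W)[:2],z]); cv2.circle(im,tuple(int(v) for v in u),3,(0,0,255) if z else (0,255,0),-1)
cv2.imwrite("pics/w1.png",im); plan(PG,RG)
E
```

```text
[-0.8962  0.8605  1.1325  0.367   1.865  -1.1164] [ 0.5307 -0.2996  0.0884]
0.84 [ 0.5087 -0.2017  0.0109]
((0.509233295917511, -0.20259404182434082), (0.060002490878105164, 0.10102248936891556), 9.00480842590332)
rows 4 dist [-0.0189  0.0797 -0.0832] turn [ 1.23 -0.6   0.19]
0.31,-0.15,0.05,0.0291,-0.0013,0.0005,-1,
0.31,-0.15,0.05,0.0291,-0.0013,0.0005,-1,
0.31,-0.15,0.05,0.0291,-0.0013,0.0004,-1,
0.31,-0.15,0.05,0.0291,-0.0014,0.0003,-1,
```

View pics/w1.png

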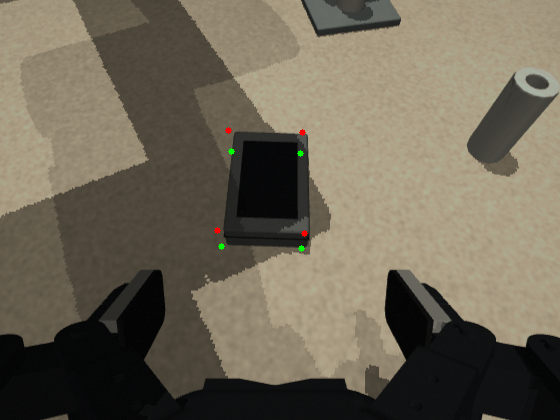

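The wrist view shows the case at about (268,188), with its corners about 5 px (3 mm) to the right of my prediction and the yaw matching. I'll shift 2.5 mm and go in.

```bash
sed -i 's/^CASE=np.array(\[.5067,-.206/CASE=np.array([.5092,-.206/' h.py; python3 - <<'E'
from h import *
plan(PG,RG,n=5)
E
```

```text
rows 5 dist [-0.0164  0.0797 -0.0832] turn [ 1.23 -0.6   0.19]
0.25,-0.12,0.04,0.0233,-0.0005,0.0005,-1,
0.25,-0.12,0.04,0.0233,-0.0006,0.0005,-1,
0.25,-0.12,0.04,0.0233,-0.0006,0.0004,-1,
0.25,-0.12,0.04,0.0233,-0.0006,0.0004,-1,
0.25,-0.12,0.04,0.0233,-0.0006,0.0003,-1,
```

>>> carry_out --motion '[0.25,-0.1,0,0.023,-0.0005,0.0005,-1,0.25,-0.1,0,0.023,-0.0005,0.0005,-1,0.25,-0.1,0,0.023,-0.0005,0.0005,-1,0.25,-0.1,0,0.023,-0.0005,0.0005,-1,0.25,-0.1,0,0.02,-0.0005,0.0005,-1,0,0,0,0,0,0,-1]'

```text
time_s: 3.7
eef_pos: [0.51, -0.2357, 0.015]
eef_rot: [0.295, 0.601, 0.698, -0.254]
wrist_force: [-1.1, -0.1, -0.7]
opening: 1.002
```

```bash
python3 - <<'E'
from h import *
print(ctrl.get_obs()["wrist_force"]);plan(PG,RG,n=1)
E
```

```text
[-1.13026638 -0.13913924 -0.67520795]
rows 1 dist [ 0.0021  0.012  -0.007 ] turn [-0.63  0.83 -0.62]
-0.63,0.83,-0.62,0.0131,0.0039,-0.0034,-1,
```

>>> carry_out --motion '[-0.6,0.8,-0.6,0.013,0.004,-0.003,-1,0,0,0,0,0,0,-1]'

```text
time_s: 3.9
eef_pos: [0.5126, -0.2265, 0.0098]
eef_rot: [0.293, 0.598, 0.703, -0.248]
wrist_force: [-0.6, -0.1, 0.3]
opening: 1.0
```

>>> carry_out --motion '[0,0,0,0,0,0,1,0,0,0,0,0,0,1,0,0,0,0,0,0,1,0,0,0,0,0,0,1,0,0,0,0,0,0,1,0,0,0,0,0,0,1]'

```text
time_s: 4.5
eef_pos: [0.5143, -0.2304, 0.0119]
eef_rot: [0.296, 0.598, 0.702, -0.249]
wrist_force: [0.4, -0.4, -0.6]
opening: 0.636
```

```bash
cat >> h.py <<'E'
RE=frame(SY,-45)
# case centre in tool frame, from the grasp reading
_q=[.296,.598,.702,-.249]; CT=R.from_quat([_q[1],_q[2],_q[3],_q[0]]).as_matrix().T@(CASE-np.array([.5143,-.2304,.0119]))
def place(dz,sx=.0145,sy=0.): # TCP for case centre dz above its seat
    c=SC+sx*SX+np.array([0,0,.0505+dz])+sy*np.array([np.cos(np.radians(SY)),np.sin(np.radians(SY)),0]); return c-RE@CT
E
python3 - <<'E'
from h import *
print(CT.round(4),place(.1), (RE@CT).round(4)); p=T_tool()[:3,3].copy(); p[2]=.26; plan(p,T_tool()[:3,:3],g=1,mm=30)
E
```

```text
[ 0.0174 -0.0011 -0.0178] [0.53001592 0.31124697 0.17540065] [-0.0012 -0.0001 -0.0249]
rows 9 dist [0.     0.     0.2481] turn [0. 0. 0.]
0,0,0,-0.0197,0.0001,-0.0193,1,
0,0,0,-0.0197,0.0001,-0.0193,1,
0,0,0,-0.0197,0.0001,-0.0193,1,
0,0,0,-0.0197,0.0001,-0.0193,1,
0,0,0,-0.0197,0.0001,-0.0193,1,
0,0,0,-0.0197,0.0001,-0.0193,1,
0,0,0,-0.0197,0.0001,-0.0193,1,
0,0,0,-0.0197,0.0001,-0.0193,1,
0,0,0,-0.0197,0.0001,-0.0193,1,
```

>>> carry_out --motion '[0,0,0,-0.01,0,-0.01,1,0,0,0,-0.02,0,-0.019,1,0,0,0,-0.02,0,-0.019,1,0,0,0,-0.02,0,-0.019,1,0,0,0,-0.02,0,-0.019,1,0,0,0,-0.02,0,-0.019,1,0,0,0,-0.02,0,-0.019,1,0,0,0,-0.02,0,-0.019,1,0,0,0,-0.02,0,-0.019,1,0,0,0,-0.01,0,-0.01,1]'

```text
time_s: 5.5
eef_pos: [0.5118, -0.2318, 0.2751]
eef_rot: [0.294, 0.598, 0.703, -0.249]
wrist_force: [-0.4, -0.5, -1.3]
opening: 0.639
```

```bash
python3 - <<'E'
from h import *
o=ctrl.get_obs(); print(o["opening"],o["wrist_force"],o["q"]); p=place(.1); p[2]=.25; plan(p,RE,g=1,mm=35,deg=5)
E
```

```text
0.6387873785983506 [-0.41026534 -0.45428188 -1.3350746 ] [-0.85746458  0.51584789  1.26827676  0.42148038  2.01935606 -0.96726028]
rows 19 dist [ 0.0182  0.5431 -0.0251] turn [-1.270e+01 -8.929e+01 -5.000e-02]
-0.67,-4.7,-0,0.0207,0.0056,-0.019,1,
-0.67,-4.7,-0,0.019,0.0058,-0.0206,1,
-0.67,-4.7,-0,0.0173,0.006,-0.022,1,
-0.67,-4.7,-0,0.0154,0.0063,-0.0233,1,
-0.67,-4.7,-0,0.0135,0.0066,-0.0244,1,
-0.67,-4.7,-0,0.0114,0.0069,-0.0253,1,
-0.67,-4.7,-0,0.0093,0.0072,-0.0261,1,
-0.67,-4.7,-0,0.0071,0.0075,-0.0267,1,
-0.67,-4.7,-0,0.0049,0.0078,-0.0271,1,
-0.67,-4.7,-0,0.0027,0.0081,-0.0273,1,
-0.67,-4.7,-0,0.0005,0.0084,-0.0274,1,
-0.67,-4.7,-0,-0.0018,0.0088,-0.0272,1,
-0.67,-4.7,-0,-0.004,0.0091,-0.0269,1,
-0.67,-4.7,-0,-0.0062,0.0094,-0.0263,1,
-0.67,-4.7,-0,-0.0083,0.0097,-0.0256,1,
-0.67,-4.7,-0,-0.0104,0.01,-0.0247,1,
-0.67,-4.7,-0,-0.0124,0.0103,-0.0237,1,
-0.67,-4.7,-0,-0.0143,0.0105,-0.0225,1,
-0.67,-4.7,-0,-0.0161,0.0108,-0.0211,1,
```

>>> carry_out --motion '[-0.7,-4.7,0,0.021,0.006,-0.019,1,-0.7,-4.7,0,0.019,0.006,-0.021,1,-0.7,-4.7,0,0.017,0.006,-0.022,1,-0.7,-4.7,0,0.015,0.006,-0.023,1,-0.7,-4.7,0,0.013,0.007,-0.024,1,-0.7,-4.7,0,0.011,0.007,-0.025,1,-0.7,-4.7,0,0.009,0.007,-0.026,1,-0.7,-4.7,0,0.007,0.007,-0.027,1,-0.7,-4.7,0,0.005,0.008,-0.027,1,-0.7,-4.7,0,0.003,0.008,-0.027,1]'

```text
time_s: 6.5
eef_pos: [0.5193, 0.0573, 0.2609]
eef_rot: [0.593, 0.427, 0.529, -0.432]
wrist_force: [0.8, 0.1, -1.5]
opening: 0.642
```

```bash
python3 - <<'E'
from h import *
o=ctrl.get_obs(); print(o["q"]); p=place(.1); p[2]=.25; plan(p,RE,g=1,mm=35,deg=5)
E
```

```text
[-0.08350409 -0.00510519  1.74953904 -0.05633219  1.32546229 -0.33666272]
rows 9 dist [ 0.0107  0.254  -0.0109] turn [ -6.27 -40.47  -0.27]
-0.7,-4.5,-0.03,-0.0004,0.0085,-0.027,1,
-0.7,-4.5,-0.03,-0.0025,0.0088,-0.0267,1,
-0.7,-4.5,-0.03,-0.0046,0.0092,-0.0263,1,
-0.7,-4.5,-0.03,-0.0067,0.0095,-0.0258,1,
-0.7,-4.5,-0.03,-0.0087,0.0098,-0.0251,1,
-0.7,-4.5,-0.03,-0.0106,0.0101,-0.0242,1,
-0.7,-4.5,-0.03,-0.0125,0.0104,-0.0232,1,
-0.7,-4.5,-0.03,-0.0143,0.0106,-0.022,1,
-0.7,-4.5,-0.03,-0.0159,0.0109,-0.0207,1,
```

>>> carry_out --motion '[-0.7,-4.5,0,-0.0005,0.0085,-0.027,1,-0.7,-4.5,0,-0.0025,0.009,-0.027,1,-0.7,-4.5,0,-0.0045,0.009,-0.026,1,-0.7,-4.5,0,-0.0065,0.0095,-0.026,1,-0.7,-4.5,0,-0.0085,0.01,-0.025,1,-0.7,-4.5,0,-0.0105,0.01,-0.024,1,-0.7,-4.5,0,-0.0125,0.0105,-0.023,1,-0.7,-4.5,0,-0.014,0.0105,-0.022,1,-0.7,-4.5,0,-0.016,0.011,-0.021,1,0,0,0,0,0,0,1]'

```text
time_s: 7.5
eef_pos: [0.5203, 0.327, 0.2436]
eef_rot: [0.767, 0.208, 0.305, -0.524]
wrist_force: [0.1, 0.8, -2.5]
opening: 0.634
```

```bash
python3 - <<'E'
from h import *
o=ctrl.get_obs(); print(o["q"]); p=place(.1);  plan(p,RE,g=1,mm=20,deg=5)
E
```

```text
[ 0.72453768  0.52311997  1.34126427 -0.75251363  1.61337541  0.45218067]
rows 4 dist [ 0.0097 -0.0158 -0.0682] turn [ 0.44  1.7  -0.37]
0.11,0.43,-0.09,0.015,0.0008,-0.0093,1,
0.11,0.43,-0.09,0.0151,0.0009,-0.0092,1,
0.11,0.43,-0.09,0.0151,0.0009,-0.0091,1,
0.11,0.43,-0.09,0.0152,0.0009,-0.0089,1,
```

>>> carry_out --motion '[0.1,0.4,-0.1,0.015,0.001,-0.009,1,0.1,0.4,-0.1,0.015,0.001,-0.009,1,0.1,0.4,-0.1,0.015,0.001,-0.009,1,0.1,0.4,-0.1,0.015,0.001,-0.009,1,0,0,0,0,0,0,1]'

```text
time_s: 8.0
eef_pos: [0.5303, 0.3064, 0.1695]
eef_rot: [0.758, 0.218, 0.317, -0.527]
wrist_force: [0.1, -1.0, -2.4]
opening: 0.635
```

```bash
python3 - <<'E'
from h import *
np.set_printoptions(precision=4,suppress=True)
plan(place(.1),RE,g=1,mm=20,deg=5)
T=T_tool(); ims={}
for c in ["wrist","scene","top"]:
    P=pose(c,T); im=ctrl.camera(c)
    for t in ["case","stand_post","stand_seat","stand"]:
        print(c,t,[(round(d["conf"],2),w(P,d["point"])) for d in ctrl.landmark_of(c,t)][:2])
    ctr=T[:3,3]+T[:3,:3]@CT; print("exp case",ctr, "post",SC-.017*SX)
    # overlays: expected case box (red), stand parts (green)
    Rl=T[:3,:3]@RE.T; ys=np.array([np.cos(np.radians(SY)),np.sin(np.radians(SY)),0]); z=np.array([0,0,1.])
    dot=lambda X,col: cv2.circle(im,tuple(int(round(v)) for v in proj(c,P,X)),1,col,-1)
    for i in (-1,1):
      for j in (-1,1):
        for k in (-1,1): dot(ctr+Rl@(i*.012*SX+j*.028*ys+k*.0425*z),(0,0,255))
        dot(SC+i*.05*SX+j*.045*ys+.008*z,(0,255,0)); dot(SC+.028*SX+j*.02*ys+.053*z,(0,255,255))
    dot(SC-.017*SX+.063*z,(255,0,255)); ims[c]=im
crop=lambda c,x,y,s:cv2.resize(ims[c][y:y+s,x:x+s],(400,400),interpolation=2)
s=proj("scene",pose("scene"),SC+np.array([0,0,.08])); t=proj("top",pose("top"),SC+np.array([0,0,.08])); print(s,t)
f=lambda c,u:crop(c,int(max(u[0]-50,0)),int(max(u[1]-50,0)),100)
cv2.imwrite("pics/p2.png",np.hstack([f("scene",s),f("top",t)])); cv2.imwrite("pics/w2.png",ims["wrist"])
E
```

```text
rows 1 dist [-0.0002  0.0048  0.0059] turn [-0.08 -0.21  0.36]
-0.08,-0.21,0.36,-0.0075,0.0014,0.0009,1,
wrist case [(0.67, array([0.5302, 0.311 , 0.1429])), (0.35, array([0.5397, 0.2897, 0.0581]))]
wrist stand_post [(0.69, array([0.5433, 0.2872, 0.0578]))]
wrist stand_seat [(0.89, array([0.534 , 0.3166, 0.0043]))]
wrist stand [(0.62, array([ 0.5334,  0.3009, -0.0015]))]
exp case [0.529  0.3064 0.1446] post [0.54   0.2817 0.    ]
scene case [(0.98, array([0.5321, 0.3115, 0.1514]))]
scene stand_post [(0.93, array([0.5455, 0.2822, 0.0623]))]
scene stand_seat [(0.6, array([0.5316, 0.3121, 0.0081]))]
scene stand [(0.6, array([ 0.5313,  0.2984, -0.0011]))]
exp case [0.529  0.3064 0.1446] post [0.54   0.2817 0.    ]
top case [(0.6, array([0.5451, 0.042 , 0.0078]))]
top stand_post [(0.56, array([0.5453, 0.2822, 0.065 ]))]
top stand_seat [(0.62, array([0.5349, 0.3111, 0.0084]))]
top stand [(0.57, array([ 0.5333,  0.3011, -0.0021]))]
exp case [0.529  0.3064 0.1446] post [0.54   0.2817 0.    ]
[460.4738 244.6056] [142.3749 217.8635]
```

View pics/p2.png

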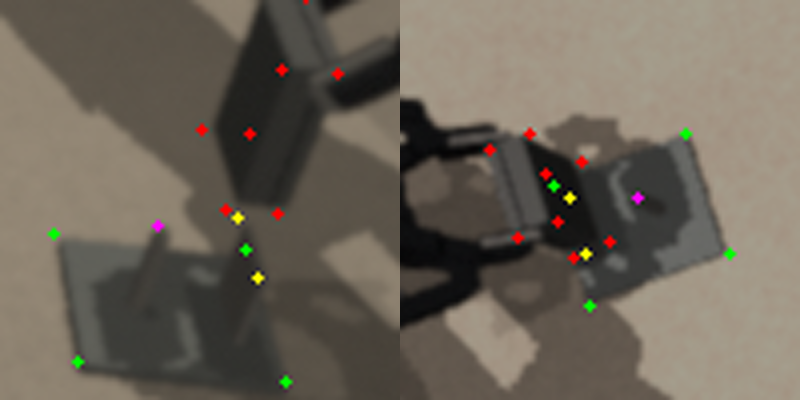

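View pics/w2.png

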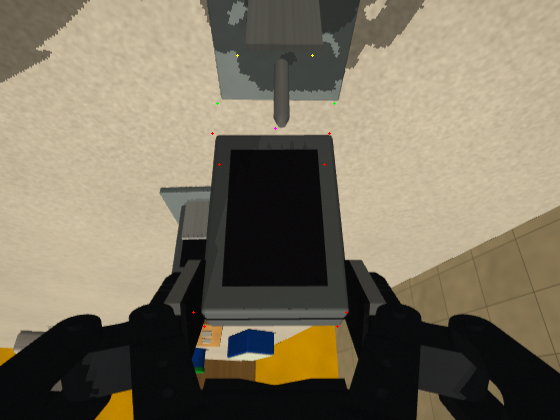

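The crops and the wrist view agree. The stand sits about 3 mm further along its own y than I assumed: the post tip is at (283,126) against a predicted (275,128). The case sits nearly square in the hand, with its lower edge at (216..332,137). I'll fit the held case's pose to its wrist silhouette.

```bash
sed -i 's/^SC=np.array(.*; SX/SC=np.array([.537,.2992,0]); SX/' h.py; cat >> h.py <<'E'
from scipy.optimize import least_squares
def fitcase(T,P,cam,x0=None,m=None,keep=lambda c:c[:,1]<255):
    "fit case centre + small tilt (in stand axes, upright) to silhouette contour"
    ys=np.array([np.cos(np.radians(SY)),np.sin(np.radians(SY)),0]); B=np.c_[SX,ys,[0,0,1.]]
    cn=max(cv2.findContours(m.astype(np.uint8),0,1)[0],key=cv2.contourArea)[:,0,:].astype(float)
    cn=cn[keep(cn)]
    V=np.array([[i*.012,j*.028,k*.0425] for i in(-1,1) for j in(-1,1) for k in(-1,1)])
    K=np.array(ctrl.camera_params(cam)["mtx"]); Pi=np.linalg.inv(P)
    def res(v):
        X=(B@(R.from_rotvec(v[3:]).as_matrix()@V.T)).T+v[:3]
        c=(Pi[:3,:3]@X.T).T+Pi[:3,3]; u=(K@c.T).T; u=(u[:,:2]/u[:,2:]).astype(np.float32)
        h=cv2.convexHull(u)
        return np.r_[[cv2.pointPolygonTest(h,tuple(map(float,p)),True) for p in cn],(v[3:]/.1)*3]
    s=least_squares(res,np.r_[x0,0,0,0],loss="soft_l1",diff_step=1e-4,x_scale=[.01]*3+[.05]*3)
    return s.x,np.abs(s.fun[:-3]).mean(),len(cn)
E
python3 - <<'E'
from h import *
np.set_printoptions(precision=4,suppress=True)
T=T_tool(); P=pose("wrist",T); ctrl.camera("wrist"); d=ctrl.trace("wrist","case")
print([(x["conf"],x["pixels"].sum()) for x in d])
m=d[0]["pixels"]; ys_,xs=np.nonzero(m); print(xs.min(),xs.max(),ys_.min(),ys_.max())
for keep in (lambda c:c[:,1]<255,lambda c:(c[:,1]<255)|(c[:,1]>318)):
    x,e,n=fitcase(T,P,"wrist",[.531,.311,.146],m,keep); print(x[:3],np.degrees(x[3:]),e,n,"CT",T[:3,:3].T@(x[:3]-T[:3,3]))
print(CT)
E
```

```text
[(0.91, np.int64(25401))]
201 348 135 326
[0.5321 0.3074 0.1463] [-0.0874 -0.     -0.3388] 0.3322074306692938 349 CT [ 0.0204  0.0004 -0.0168]
[0.532  0.3077 0.1467] [-0.1611  0.     -0.4816] 0.3364667272759476 490 CT [ 0.0199  0.0004 -0.0168]
[ 0.0174 -0.0011 -0.0178]
```

```bash
sed -i 's/np.r_\[x0,0,0,0\],loss="soft_l1",diff_step=1e-4/np.r_[x0,.02,.02,.02],loss="soft_l1",diff_step=3e-2/; s/"top","wrist"/&/' h.py; sed -i 's/u=(u\[:,:2\]\/u\[:,2:\])/u=(u[:,:2]\/u[:,2:])/' h.py
python3 - <<'E'
from h import *
np.set_printoptions(precision=4,suppress=True)
T=T_tool(); P=pose("wrist",T); ctrl.camera("wrist"); m=ctrl.trace("wrist","case")[0]["pixels"]
for ty in (-.1,-.05,0.,.05,.1):
    import scipy.spatial.transform
    # profile over the tilt about stand y
    import h
    V0=least_squares
    ys=np.array([np.cos(np.radians(SY)),np.sin(np.radians(SY)),0]); B=np.c_[SX,ys,[0,0,1.]]
    cn=max(cv2.findContours(m.astype(np.uint8),0,1)[0],key=cv2.contourArea)[:,0,:].astype(float); cn=cn[(cn[:,1]<255)|(cn[:,1]>318)]
    V=np.array([[i*.012,j*.028,k*.0425] for i in(-1,1) for j in(-1,1) for k in(-1,1)])
    K=np.array(ctrl.camera_params("wrist")["mtx"]); Pi=np.linalg.inv(P)
    def res(v):
        X=(B@(R.from_rotvec([v[3]*.01,ty,v[4]*.01]).as_matrix()@V.T)).T+v[:3]*.01
        u=(K@((Pi[:3,:3]@X.T).T+Pi[:3,3]).T).T; h_=cv2.convexHull((u[:,:2]/u[:,2:]).astype(np.float32))
        return [cv2.pointPolygonTest(h_,tuple(map(float,p)),True) for p in cn]
    s=least_squares(res,[53.1,31.1,14.6,.5,.5],loss="soft_l1",diff_step=1e-3)
    c=s.x[:3]*.01; print(np.degrees(ty),s.cost,c,s.x[3:]*.573,"CT",T[:3,:3].T@(c-T[:3,3]))
E
```

```text
-5.729577951308233 122.4853971522812 [0.533  0.3051 0.1463] [-0.3038 -0.3464] CT [ 0.0219  0.0005 -0.0151]
-2.8647889756541165 76.45307140165727 [0.5327 0.306  0.1462] [-0.2068 -0.5209] CT [ 0.0213  0.0005 -0.0159]
0.0 62.168013436096516 [0.5323 0.3071 0.1462] [-0.181  -0.6238] CT [ 0.0205  0.0005 -0.0167]
2.8647889756541165 128.19955817370254 [0.5318 0.3083 0.1463] [-0.2772  0.0538] CT [ 0.0195  0.0005 -0.0175]
5.729577951308233 280.74214516105087 [0.5312 0.3099 0.1467] [-0.2993 -0.6306] CT [ 0.0181  0.0005 -0.0184]
```

```bash
echo 'CT=np.array([.0205,.0005,-.0167])' >> h.py
python3 - <<'E'
from h import *
plan(place(.012,.009),RE,g=1,mm=12,deg=5)
E
```

```text
rows 7 dist [ 0.0015  0.0006 -0.0837] turn [-0.13 -0.23  0.05]
-0.02,-0.03,0.01,0.0085,0.0002,-0.0084,1,
-0.02,-0.03,0.01,0.0085,0.0002,-0.0084,1,
-0.02,-0.03,0.01,0.0085,0.0002,-0.0084,1,
-0.02,-0.03,0.01,0.0085,0.0002,-0.0084,1,
-0.02,-0.03,0.01,0.0085,0.0002,-0.0084,1,
-0.02,-0.03,0.01,0.0085,0.0002,-0.0084,1,
-0.02,-0.03,0.01,0.0085,0.0002,-0.0085,1,
```

>>> carry_out --motion '[0,0,0,0.0085,0.0002,-0.0084,1,0,0,0,0.0085,0.0002,-0.0084,1,0,0,0,0.0085,0.0002,-0.0084,1,0,0,0,0.0085,0.0002,-0.0084,1,0,0,0,0.0085,0.0002,-0.0084,1,0,0,0,0.0085,0.0002,-0.0084,1,0,0,0,0.007,0.0002,-0.007,1,0,0,0,0,0,0,1]'

```text
time_s: 9.75
eef_pos: [0.5312, 0.3088, 0.0809]
eef_rot: [0.759, 0.218, 0.317, -0.526]
wrist_force: [-0.8, -0.6, -1.2]
opening: 0.636
```

```bash
python3 - <<'E'
from h import *
np.set_printoptions(precision=4,suppress=True)
T=T_tool(); print(ctrl.get_obs()["wrist_force"],T[:3,3]); plan(place(.002,.009),RE,g=1)
im=ctrl.camera("scene"); s=proj("scene",pose("scene"),SC+np.array([0,0,.05])).astype(int)
a=cv2.resize(im[s[1]-45:s[1]+45,s[0]-45:s[0]+45],(400,400),interpolation=2)
im=ctrl.camera("wrist"); cv2.imwrite("pics/p3.png",np.hstack([a,cv2.resize(im[0:280,140:420],(400,400),interpolation=2)]))
E
```

```text
[-0.7677 -0.6475 -1.1858] [0.5312 0.3088 0.0809]
rows 1 dist [ 0.0012  0.0012 -0.0021] turn [ 0.02 -0.19  0.22]
0.02,-0.19,0.22,0.001,0.0015,-0.0019,1,
```

View pics/p3.png

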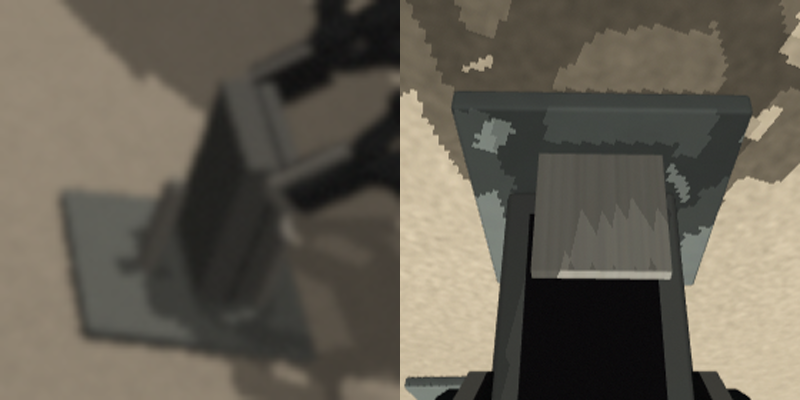

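The case is inside the gap between plate and post, upright, and within about 2 mm of the plate's centre (plate centre x≈601 in the crop, case ≈595). I'll lower until contact.

>>> carry_out --motion '[0,0,0,0.0012,0.0015,-0.0012,1,0,0,0,0.001,0,-0.001,1,0,0,0,0,0,0,1]'

```text
time_s: 10.15
eef_pos: [0.5347, 0.3108, 0.0815]
eef_rot: [0.759, 0.22, 0.316, -0.525]
wrist_force: [-1.2, -0.6, -2.0]
opening: 0.636
```

>>> carry_out --motion '[0,0,0,0.0015,0,-0.0015,1,0,0,0,0,0,0,1]'

```text
time_s: 10.35
eef_pos: [0.5351, 0.3111, 0.0801]
eef_rot: [0.759, 0.221, 0.315, -0.524]
wrist_force: [0.2, 0.3, -2.2]
opening: 0.636
```

>>> carry_out --motion '[0,0,0,0.0021,0,-0.0021,1,0,0,0,0,0,0,1]'

```text
time_s: 10.55
eef_pos: [0.5351, 0.3112, 0.0771]
eef_rot: [0.759, 0.221, 0.315, -0.524]
wrist_force: [0.0, -0.4, -1.3]
opening: 0.638
```

>>> carry_out --motion '[0,0,0,0.0021,0,-0.0021,1,0,0,0,0,0,0,1]'

```text
time_s: 10.75
eef_pos: [0.5357, 0.3115, 0.0751]
eef_rot: [0.76, 0.221, 0.315, -0.524]
wrist_force: [-0.1, 0.1, -0.9]
opening: 0.639
```

>>> carry_out --motion '[0,0,0,0.0021,0,-0.0021,1,0,0,0,0,0,0,1]'

```text
time_s: 10.95
eef_pos: [0.536, 0.3117, 0.0756]
eef_rot: [0.76, 0.221, 0.313, -0.525]
wrist_force: [-1.2, -0.4, -1.6]
opening: 0.639
```

>>> carry_out --motion '[0,0,0,0.0014,0,-0.0014,1,0,0,0,0,0,0,1]'

```text
time_s: 11.15
eef_pos: [0.5364, 0.312, 0.0751]
eef_rot: [0.761, 0.221, 0.312, -0.525]
wrist_force: [0.1, -0.7, -2.0]
opening: 0.638
```

```bash
python3 - <<'E'
from h import *
np.set_printoptions(precision=4,suppress=True)
for _ in range(4):
    o=ctrl.get_obs(); print(o["q"],o["eef_pos"],o["wrist_force"],o["torque"]); ctrl.camera("scene")
plan(place(.0,.012),RE,g=1)
E
```

```text
[ 0.6835  0.7208  1.4009 -0.7539  1.3866  0.6152] [0.5364 0.312  0.0751] [ 0.14   -0.7336 -2.0239] [ 0.4309  0.2266 -0.0277]
[ 0.6834  0.7209  1.4009 -0.754   1.3863  0.6152] [0.5365 0.312  0.075 ] [-0.5442  1.4578  2.7903] [ 0.012   0.3549 -0.0934]
[ 0.6834  0.7209  1.4009 -0.7541  1.3865  0.6151] [0.5365 0.312  0.0751] [-1.2794 -0.369   2.2122] [ 0.1055  0.2659 -0.0423]
[ 0.6833  0.721   1.4008 -0.7541  1.3865  0.6151] [0.5365 0.3119 0.0751] [-0.5221  1.5739  3.1442] [ 0.0651  0.2518 -0.0579]
rows 1 dist [-0.0052  0.0008  0.0017] turn [-0.48  0.05 -0.27]
-0.48,0.05,-0.27,-0.0031,-0.0046,-0.0006,1,
```

>>> carry_out --motion '[0,0,0,-0.0018,0,-0.0007,1,0,0,0,-0.0014,0,-0.0014,1,0,0,0,0,0,0,1]'

```text
time_s: 11.65
eef_pos: [0.5351, 0.315, 0.075]
eef_rot: [0.761, 0.221, 0.312, -0.525]
wrist_force: [-0.8, -0.7, 2.2]
opening: 0.642
```

```bash
cat >> h.py <<'E'
def rd(n=4):
    F=[];Pp=[]
    for _ in range(n): ctrl.camera("scene"); o=ctrl.get_obs(); F.append(o["wrist_force"]); Pp.append(o["eef_pos"])
    F=np.mean(F,0); p=np.mean(Pp,0); d=p-place(0,0); ys=np.array([np.cos(np.radians(SY)),np.sin(np.radians(SY)),0])
    print("F",F.round(2),"F.SX",(F@SX).round(2),"p",p.round(4),"sx,sy,dz mm",(1000*np.array([d@SX,d@ys,d[2]])).round(1))
E
python3 -c "from h import *
rd()"
```

```text
F [-0.41 -0.57  1.29] F.SX -0.38 p [0.5351 0.315  0.075 ] sx,sy,dz mm [12.8  4.3 -1.8]
```

>>> carry_out --motion '[0,0,0,-0.0012,0,-0.001,1,0,0,0,0,0,0,1]'

```text
time_s: 12.05
eef_pos: [0.5345, 0.3164, 0.075]
eef_rot: [0.76, 0.221, 0.312, -0.525]
wrist_force: [0.4, -0.1, 1.4]
opening: 0.633
```

```bash
python3 -c "from h import *
rd()"
```

```text
F [ 0.17 -0.46  0.99] F.SX -0.49 p [0.5345 0.3163 0.075 ] sx,sy,dz mm [14.2  4.2 -1.8]
```

>>> carry_out --motion '[0,0,0,-0.0012,0,-0.001,1,0,0,0,0,0,0,1]'

```text
time_s: 12.45
eef_pos: [0.5344, 0.3166, 0.075]
eef_rot: [0.76, 0.22, 0.311, -0.526]
wrist_force: [0.4, -0.6, 0.4]
opening: 0.635
```

```bash
python3 -c "from h import *
rd()"
```

```text
F [ 2.17 -3.   -0.34] F.SX -3.58 p [0.5343 0.3167 0.075 ] sx,sy,dz mm [14.6  4.2 -1.8]
```

Contact with the plate came at an estimated 14.6 mm, where the true value must be 16. I'll back off 2 mm and release.

>>> carry_out --motion '[0,0,0,0.0018,0,0.0018,1,0,0,0,0,0,0,1]'

```text
time_s: 12.85
eef_pos: [0.535, 0.3151, 0.075]
eef_rot: [0.76, 0.221, 0.312, -0.525]
wrist_force: [0.3, -0.6, 0.3]
opening: 0.637
```

```bash
python3 -c "from h import *
rd(3)"
```

```text
F [0.67 0.06 0.11] F.SX -0.18 p [0.535  0.3152 0.075 ] sx,sy,dz mm [12.9  4.3 -1.8]
```

>>> carry_out --motion '[0,0,0,0,0,0,0.1,0,0,0,0,0,0,-0.5,0,0,0,0,0,0,-1,0,0,0,0,0,0,-1,0,0,0,0,0,0,-1,0,0,0,0,0,0,-1]'

```text
time_s: 13.6
eef_pos: [0.5345, 0.3158, 0.0748]
eef_rot: [0.76, 0.221, 0.312, -0.525]
wrist_force: [-0.9, -0.5, 0.2]
opening: 1.0
```

```bash
python3 - <<'E'
from h import *
np.set_printoptions(precision=4,suppress=True)
T=T_tool(); print(ctrl.get_obs()["wrist_force"],ctrl.get_obs()["opening"],T[:3,3])
im=ctrl.camera("scene"); P=pose("scene"); print([(d["conf"],w(P,d["point"])) for d in ctrl.landmark_of("scene","case")])
s=proj("scene",P,SC+np.array([0,0,.05])).astype(int)
a=cv2.resize(im[s[1]-45:s[1]+45,s[0]-45:s[0]+45],(400,400),interpolation=2)
im=ctrl.camera("wrist"); cv2.imwrite("pics/p4.png",np.hstack([a,cv2.resize(im[0:400,80:480],(400,400),interpolation=2)]))
E
```

```text
[-0.8508 -0.543   0.2247] 0.9998695833262181 [0.5345 0.3158 0.0748]
[(0.91, array([0.5372, 0.3161, 0.0528]))]
```

View pics/p4.png

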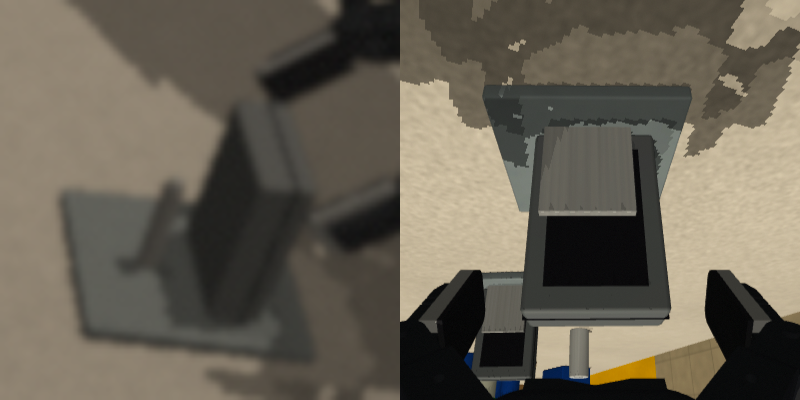

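The case stands upright and free on the base, between plate and post, about 3 mm sideways of the plate's centre (case x≈596, plate ≈588). I'll retreat.

>>> carry_out --motion '[0,0,0,-0.015,0,0,-1,0,0,0,-0.025,0,0,-1,0,0,0,-0.025,0,0,-1,0,0,0,-0.025,0,0,-1,0,0,0,-0.025,0,0,-1,0,0,0,-0.03,0,0,-1,0,0,0,-0.03,0,0,-1,0,0,0,-0.03,0,0,-1]'

```text
time_s: 14.55
eef_pos: [0.4778, 0.4567, 0.2268]
eef_rot: [0.759, 0.219, 0.314, -0.527]
wrist_force: [0.4, 0.5, 0.2]
opening: 0.996
```

```bash
cat >> h.py <<'E'
SL=np.array([.6726,-.126,0]); RD=frame(SY,0)
E
python3 - <<'E'
from h import *
p=SL.copy();p[2]=.24; plan(p,RD,mm=40)
E
```

```text
rows 16 dist [ 0.1948 -0.5827  0.0132] turn [-3.5e-01  4.5e+01  1.0e-02]
-0.02,2.81,0,0.0266,-0.0013,0.0277,-1,
-0.02,2.81,0,0.0252,-0.0013,0.029,-1,
-0.02,2.81,0,0.0237,-0.0013,0.0302,-1,
-0.02,2.81,0,0.0222,-0.0013,0.0313,-1,
-0.02,2.81,0,0.0206,-0.0014,0.0324,-1,
-0.02,2.81,0,0.019,-0.0014,0.0333,-1,
-0.02,2.81,0,0.0174,-0.0014,0.0342,-1,
-0.02,2.81,0,0.0157,-0.0014,0.035,-1,
-0.02,2.81,0,0.0139,-0.0014,0.0358,-1,
-0.02,2.81,0,0.0122,-0.0014,0.0364,-1,
-0.02,2.81,0,0.0104,-0.0014,0.037,-1,
-0.02,2.81,0,0.0085,-0.0014,0.0374,-1,
-0.02,2.81,0,0.0067,-0.0015,0.0378,-1,
-0.02,2.81,0,0.0048,-0.0015,0.0381,-1,
-0.02,2.81,0,0.0029,-0.0015,0.0383,-1,
-0.02,2.81,0,0.0011,-0.0015,0.0384,-1,
```

>>> carry_out --motion '[0,2.8,0,0.0265,-0.0013,0.028,-1,0,2.8,0,0.025,-0.0013,0.029,-1,0,2.8,0,0.0235,-0.0013,0.03,-1,0,2.8,0,0.022,-0.0013,0.0315,-1,0,2.8,0,0.0205,-0.0014,0.0325,-1,0,2.8,0,0.019,-0.0014,0.0335,-1,0,2.8,0,0.0175,-0.0014,0.034,-1,0,2.8,0,0.0155,-0.0014,0.035,-1,0,2.8,0,0.014,-0.0014,0.036,-1,0,2.8,0,0.012,-0.0014,0.0365,-1]'

```text
time_s: 15.55
eef_pos: [0.6037, 0.1024, 0.245]
eef_rot: [0.664, 0.345, 0.496, -0.44]
wrist_force: [0.1, 1.1, 0.0]
opening: 1.002
```

>>> carry_out --motion '[0,2.8,0,0.0105,-0.0014,0.037,-1,0,2.8,0,0.0085,-0.0014,0.0375,-1,0,2.8,0,0.0065,-0.0015,0.038,-1,0,2.8,0,0.005,-0.0015,0.038,-1,0,2.8,0,0.003,-0.0015,0.038,-1,0,2.8,0,0.001,-0.0015,0.038,-1,0,0,0,0,0,0,-1]'

```text
time_s: 16.25
eef_pos: [0.6868, -0.1249, 0.2541]
eef_rot: [0.585, 0.41, 0.588, -0.379]
wrist_force: [0.0, 0.8, 0.2]
opening: 0.998
```

```bash
python3 - <<'E'
from h import *
np.set_printoptions(precision=4,suppress=True)
p=SL.copy();p[2]=.24; plan(p,RD,mm=40)
T=T_tool(); P=pose("wrist",T); im=ctrl.camera("wrist"); print(P[:3,3])
for t in ["sleeve","sleeve_mid"]: print(t,[(round(d["conf"],2),w(P,d["point"])) for d in ctrl.landmark_of("wrist",t)])
for d in ctrl.trace("wrist","sleeve")[:1]:
    m=d["pixels"].astype(np.uint8); cn=max(cv2.findContours(m,0,1)[0],key=cv2.contourArea)[:,0,:]; print(d["conf"],cv2.boundingRect(cn))
for z,c in ((.07,(0,0,255)),(0,(0,255,0))):
    for a in np.linspace(0,6.28,24): cv2.circle(im,tuple(int(round(v)) for v in proj("wrist",P,SL+[.015*np.cos(a),.015*np.sin(a),z])),1,c,-1)
cv2.imwrite("pics/w5.png",im)
E
```

```text
rows 1 dist [-0.0142 -0.0011 -0.0141] turn [ 1.43 -1.64 -1.89]
1.43,-1.64,-1.89,0.0138,-0.0141,-0.0039,-1,
[ 0.6587 -0.0667  0.3984]
sleeve [(0.85, array([ 0.6757, -0.1266, -0.003 ]))]
sleeve_mid [(0.67, array([ 0.6733, -0.1264,  0.0336]))]
0.61 (238, 164, 33, 39)
```

View pics/w5.png

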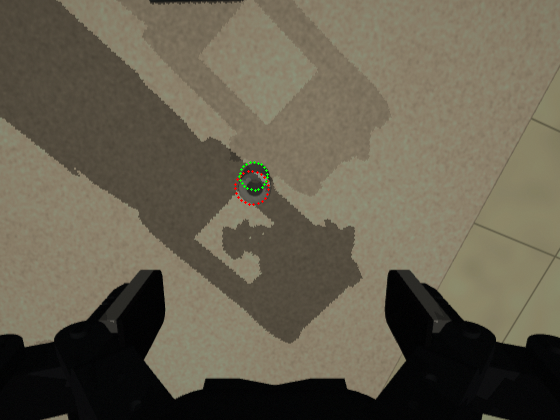

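The sleeve's top shows at about (254,187), within 2 px of the prediction. I'll descend over it.

```bash
sed -i 's/^SL=np.array(\[.6726/SL=np.array([.6738/' h.py; python3 - <<'E'
from h import *
p=SL.copy();p[2]=.10; plan(p,RD,mm=22)
E
```

```text
rows 8 dist [-0.012  -0.0086 -0.1545] turn [ 1.81 -1.68 -1.91]
0.23,-0.21,-0.24,0.0192,-0.0024,0.001,-1,
0.23,-0.21,-0.24,0.0192,-0.0024,0.0009,-1,
0.23,-0.21,-0.24,0.0193,-0.0023,0.0008,-1,
0.23,-0.21,-0.24,0.0193,-0.0022,0.0008,-1,
0.23,-0.21,-0.24,0.0193,-0.0021,0.0007,-1,
0.23,-0.21,-0.24,0.0193,-0.002,0.0007,-1,
0.23,-0.21,-0.24,0.0193,-0.0019,0.0006,-1,
0.23,-0.21,-0.24,0.0193,-0.0019,0.0005,-1,
```

>>> carry_out --motion '[0.3,-0.25,-0.3,0.019,-0.0024,0.001,-1,0.3,-0.25,-0.3,0.019,-0.0024,0.001,-1,0.3,-0.25,-0.3,0.019,-0.0024,0.001,-1,0.3,-0.25,-0.3,0.019,-0.0022,0.001,-1,0.2,-0.2,-0.2,0.019,-0.002,0.0007,-1,0.2,-0.2,-0.2,0.019,-0.002,0.0007,-1,0.2,-0.2,-0.2,0.019,-0.002,0.0005,-1,0,0,0,0.012,-0.002,0.0005,-1,0,0,0,0,0,0,-1]'

```text
time_s: 17.35
eef_pos: [0.6735, -0.1056, 0.112]
eef_rot: [0.59, 0.395, 0.585, -0.393]
wrist_force: [-0.7, 0.4, -0.3]
opening: 0.999
```

```bash
python3 - <<'E'
from h import *
np.set_printoptions(precision=4,suppress=True)
T=T_tool(); P=pose("wrist",T); im=ctrl.camera("wrist")
for t in ["sleeve","sleeve_mid"]: print(t,[(round(d["conf"],2),w(P,d["point"])) for d in ctrl.landmark_of("wrist",t)])
p=SL.copy();p[2]=.036; plan(p,RD,mm=22)
E
```

```text
sleeve [(0.78, array([ 0.6722, -0.1225, -0.0012]))]
sleeve_mid [(0.92, array([ 0.6747, -0.1229,  0.033 ]))]
rows 4 dist [-0.0018 -0.019  -0.0789] turn [ 1.46  0.44 -0.59]
0.37,0.11,-0.15,0.0197,-0.0024,0.0041,-1,
0.37,0.11,-0.15,0.0197,-0.0023,0.0041,-1,
0.37,0.11,-0.15,0.0197,-0.0022,0.0042,-1,
0.37,0.11,-0.15,0.0197,-0.0022,0.0042,-1,
```

>>> carry_out --motion '[0.4,0.1,-0.2,0,-0.0045,0.009,-1,0.4,0.1,-0.2,0,-0.0045,0.008,-1,0.4,0.1,-0.2,0.01,0,0,-1,0,0,0,0,0,0,-1]'

```text
time_s: 17.9
eef_pos: [0.6758, -0.1296, 0.1084]
eef_rot: [0.585, 0.401, 0.58, -0.401]
wrist_force: [-0.4, 0.1, -0.4]
opening: 0.999
```

```bash
python3 - <<'E'
from h import *
p=SL.copy();p[1]+=.0015;p[2]=.036; plan(p,RD,mm=22)
E
```

```text
rows 4 dist [-0.002   0.0051 -0.0724] turn [ 0.11  0.38 -0.22]
0.03,0.1,-0.05,0.0181,-0.0001,-0.0015,-1,
0.03,0.1,-0.05,0.0181,-0.0001,-0.0014,-1,
0.03,0.1,-0.05,0.0181,-0,-0.0014,-1,
0.03,0.1,-0.05,0.0181,-0,-0.0014,-1,
```

>>> carry_out --motion '[0,0.1,-0.05,0.018,0,-0.0015,-1,0,0.1,-0.05,0.018,0,-0.0014,-1,0,0.1,-0.05,0.018,0,-0.0014,-1,0,0.1,-0.05,0.012,0,-0.001,-1,0,0,0,0,0,0,-1]'

```text
time_s: 18.4
eef_pos: [0.6721, -0.1238, 0.0338]
eef_rot: [0.58, 0.401, 0.584, -0.402]
wrist_force: [-0.1, -0.5, 1.0]
opening: 1.001
```

```bash
python3 - <<'E'
from h import *
p=SL.copy();p[1]+=.0015;p[2]=.036; plan(p,RD,mm=22)
E
```

```text
rows 1 dist [ 0.0017 -0.0007  0.0022] turn [ 0.08 -0.23  0.18]
0.08,-0.23,0.18,-0.0022,0.0013,0.0013,-1,
```

>>> carry_out --motion '[0.1,-0.2,0.2,-0.003,0.0013,0.0013,-1,0,0,0,0,0,0,1,0,0,0,0,0,0,1,0,0,0,0,0,0,1,0,0,0,0,0,0,1,0,0,0,0,0,0,1,0,0,0,0,0,0,1,0,0,0,0,0,0,1,0,0,0,0,0,0,1]'

```text
time_s: 19.3
eef_pos: [0.6755, -0.1249, 0.0392]
eef_rot: [0.583, 0.402, 0.581, -0.401]
wrist_force: [-0.1, 0.5, -0.1]
opening: 0.326
```

```bash
python3 - <<'E'
from h import *
np.set_printoptions(precision=4,suppress=True)
T=T_tool(); P=pose("wrist",T); o=ctrl.get_obs(); print(o["opening"],o["wrist_force"],T[:3,3],"axis tilt",T[:3,0])
ctrl.camera("wrist")
for t in ["sleeve","sleeve_mid"]:
    for d in ctrl.landmark_of("wrist",t): x=w(P,d["point"]); print(t,round(d["conf"],2),x,"tool",T[:3,:3].T@(x-T[:3,3]))
p=T[:3,3].copy(); p[2]=.24; plan(p,RD,g=1,mm=25)
E
```

```text
0.3263772440964655 [-0.1007  0.4655 -0.1326] [ 0.6755 -0.1249  0.0392] axis tilt [ 0.0037 -0.0008 -1.    ]
sleeve 0.77 [ 0.6756 -0.1245 -0.0023] tool [ 0.0415  0.0001 -0.0004]
sleeve_mid 0.59 [ 0.6763 -0.125   0.0337] tool [0.0055 0.0007 0.0005]
rows 9 dist [ 0.     -0.      0.2008] turn [ 0.    0.12 -0.18]
0,0.01,-0.02,-0.0223,0.0001,0,1,
0,0.01,-0.02,-0.0223,0.0001,0,1,
0,0.01,-0.02,-0.0223,0.0001,0,1,
0,0.01,-0.02,-0.0223,0,0,1,
0,0.01,-0.02,-0.0223,0,0,1,
0,0.01,-0.02,-0.0223,0,0,1,
0,0.01,-0.02,-0.0223,0,0,1,
0,0.01,-0.02,-0.0223,0,0,1,
0,0.01,-0.02,-0.0223,0,0,1,
```

>>> carry_out --motion '[0,0,0,-0.012,0,0,1,0,0,0,-0.023,0,0,1,0,0,0,-0.023,0,0,1,0,0,0,-0.023,0,0,1,0,0,0,-0.023,0,0,1,0,0,0,-0.023,0,0,1,0,0,0,-0.023,0,0,1,0,0,0,-0.023,0,0,1,0,0,0,-0.023,0,0,1]'

```text
time_s: 20.35
eef_pos: [0.6725, -0.1239, 0.2448]
eef_rot: [0.581, 0.402, 0.582, -0.402]
wrist_force: [0.3, 0.5, -1.1]
opening: 0.326
```

```bash
python3 - <<'E'
from h import *
print(ctrl.get_obs()["wrist_force"],ctrl.get_obs()["opening"])
plan(np.array([.543,.2828,.24]),RD,g=1,mm=32,n=14)
E
```

```text
[ 0.34185627  0.51023937 -1.08450222] 0.3263373551399683
rows 14 dist [-0.1295  0.4067 -0.0048] turn [ 0.01 -0.08  0.05]
0,-0.01,0,0.0004,0.0016,-0.0304,1,
0,-0.01,0,0.0004,0.0016,-0.0304,1,
0,-0.01,0,0.0004,0.0016,-0.0304,1,
0,-0.01,0,0.0004,0.0016,-0.0304,1,
0,-0.01,0,0.0004,0.0016,-0.0304,1,
0,-0.01,0,0.0004,0.0016,-0.0304,1,
0,-0.01,0,0.0004,0.0016,-0.0304,1,
0,-0.01,0,0.0004,0.0016,-0.0304,1,
0,-0.01,0,0.0004,0.0016,-0.0304,1,
0,-0.01,0,0.0004,0.0016,-0.0304,1,
0,-0.01,0,0.0004,0.0016,-0.0304,1,
0,-0.01,0,0.0004,0.0016,-0.0304,1,
0,-0.01,0,0.0003,0.0016,-0.0304,1,
0,-0.01,0,0.0003,0.0016,-0.0304,1,
```

>>> carry_out --motion '[0,0,0,0,0.0016,-0.03,1,0,0,0,0,0.0016,-0.03,1,0,0,0,0,0.0016,-0.03,1,0,0,0,0,0.0016,-0.03,1,0,0,0,0,0.0016,-0.03,1,0,0,0,0,0.0016,-0.03,1,0,0,0,0,0.0016,-0.03,1,0,0,0,0,0.0016,-0.03,1,0,0,0,0,0.0016,-0.03,1,0,0,0,0,0.0016,-0.03,1]'

```text
time_s: 21.35
eef_pos: [0.5822, 0.1673, 0.2609]
eef_rot: [0.587, 0.407, 0.573, -0.401]
wrist_force: [0.2, 0.1, -0.5]
opening: 0.327
```

>>> carry_out --motion '[0,0,0,0,0.0016,-0.03,1,0,0,0,0,0.0016,-0.03,1,0,0,0,0,0.0016,-0.025,1,0,0,0,0,0,0,1]'

```text
time_s: 21.75
eef_pos: [0.5541, 0.2556, 0.2647]
eef_rot: [0.589, 0.407, 0.574, -0.398]
wrist_force: [0.3, 0.9, -1.2]
opening: 0.326
```

```bash
python3 - <<'E'
from h import *
plan(np.array([.543,.2828,.15]),RD,g=1,mm=18)
E
```

```text
rows 7 dist [-0.0111  0.0272 -0.1147] turn [-0.18  0.62 -1.29]
-0.03,0.09,-0.18,0.0163,-0.0005,-0.0044,1,
-0.03,0.09,-0.18,0.0163,-0.0004,-0.0043,1,
-0.03,0.09,-0.18,0.0164,-0.0004,-0.0043,1,
-0.03,0.09,-0.18,0.0164,-0.0003,-0.0043,1,
-0.03,0.09,-0.18,0.0164,-0.0003,-0.0043,1,
-0.03,0.09,-0.18,0.0164,-0.0002,-0.0042,1,
-0.03,0.09,-0.18,0.0164,-0.0002,-0.0042,1,
```

>>> carry_out --motion '[0,0.1,-0.2,0.012,-0.0005,-0.007,1,0,0.1,-0.2,0.016,-0.0005,-0.007,1,0,0.1,-0.2,0.016,-0.0004,-0.006,1,0,0.1,-0.2,0.016,-0.0003,-0.005,1,0,0.1,-0.2,0.016,-0.0003,-0.003,1,0,0.1,-0.2,0.016,-0.0002,-0.002,1,0,0,0,0.016,0,0,1,0,0,0,0,0,0,1]'

```text
time_s: 22.55
eef_pos: [0.5411, 0.2813, 0.1447]
eef_rot: [0.58, 0.402, 0.582, -0.405]
wrist_force: [-0.6, 0.0, -0.9]
opening: 0.325
```

```bash
cat >> h.py <<'E'
YS=np.array([np.cos(np.radians(SY)),np.sin(np.radians(SY)),0])
def look(name):
    np.set_printoptions(precision=4,suppress=True)
    T=T_tool(); print("p",T[:3,3],"axis",T[:3,0]); ims=[]
    for c in ["scene","top","wrist"]:
        P=pose(c,T); im=ctrl.camera(c)
        g={t:[w(P,d["point"]) for d in ctrl.landmark_of(c,t) if d["conf"]>.4][:2] for t in ["stand_post","sleeve_mid","sleeve","case","stand_seat"]}
        for t,v in g.items(): print(c,t,*v)
        u=proj(c,P,[.543,.283,.08]).astype(int); x,y=np.clip(u-50,0,[460,320])
        if c=="wrist": ims.append(cv2.resize(im,(533,400)))
        else: ims.append(cv2.resize(im[y:y+100,x:x+100],(400,400),interpolation=2)); print(c,"crop origin",x,y)
    cv2.imwrite(f"pics/{name}a.png",np.hstack(ims[:2])); cv2.imwrite(f"pics/{name}w.png",ims[2])
E
python3 -c "
from h import *
look('s1'); plan(np.array([.543,.2828,.125]),RD,g=1,mm=18)"
```

```text
p [0.5411 0.2813 0.1447] axis [-0.0048 -0.0022 -1.    ]
scene stand_post [0.5424 0.2821 0.0659]
scene sleeve_mid [0.5406 0.2775 0.1439]
scene sleeve [0.5415 0.283  0.1077] [ 0.5215 -0.4267 -0.0007]
scene case [0.5348 0.3158 0.0528]
scene stand_seat [0.5317 0.3125 0.0121]
scene crop origin 401 194
top stand_post [0.544  0.2827 0.0623]
top sleeve_mid [0.5434 0.2806 0.1415]
top sleeve [0.5453 0.2797 0.1158]
top case [0.5356 0.3112 0.0493]
top stand_seat [0.5349 0.3144 0.0082] [ 0.5215 -0.4328  0.0012]
top crop origin 98 164
wrist stand_post [0.5397 0.2879 0.0525]
wrist sleeve_mid [0.5428 0.278  0.1405]
wrist sleeve [0.5403 0.2816 0.1045]
wrist case [0.5345 0.3191 0.0437]
wrist stand_seat
rows 2 dist [-0.0001  0.0007 -0.0238] turn [-0.35  0.04 -0.05]
-0.17,0.02,-0.03,0.0119,0.0001,-0.0003,1,
-0.17,0.02,-0.03,0.0119,0.0001,-0.0003,1,
```

View pics/s1a.png

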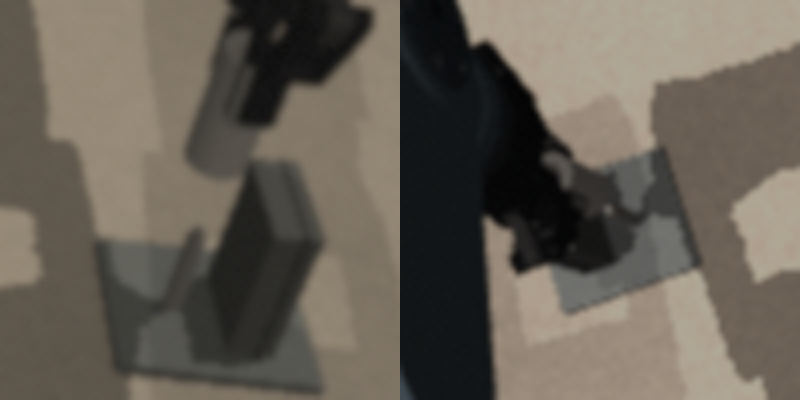

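```bash
python3 - <<'E'
from h import *
np.set_printoptions(precision=4,suppress=True)
T=T_tool(); p=T[:3,3]; print(p)
P=pose("scene"); cr=lambda X:(proj("scene",P,X)-[401,194])*4
for q in ([.5441,.2824],[.537+.006,.2992-.0159]): print("post base,tip,z.105",[cr([*q,z]).round(0) for z in (.008,.063,.105)])
im=ctrl.camera("scene"); d=ctrl.trace("scene","sleeve"); 
for x in d: print(x["conf"],x["pixels"].sum(),np.argwhere(x["pixels"]).mean(0))
# fit sleeve: contour of hull of cylinder vs mask edges in lower part
m=d[0]["pixels"].astype(np.uint8); cn=max(cv2.findContours(m,0,1)[0],key=cv2.contourArea)[:,0,:].astype(float)
bb=cv2.boundingRect(cn.astype(int)); print("bbox",bb, "crop",((bb[0]-401)*4,(bb[1]-194)*4))
A=np.linspace(0,2*np.pi,40)
zb=p[2]-.039
def circ(x,y,z): return np.array([proj("scene",P,[x+.015*np.cos(a),y+.015*np.sin(a),z]) for a in A])
h=np.vstack([circ(p[0],p[1],zb),circ(p[0],p[1],zb+.07)])
print("pred sleeve bottom centre crop",cr([p[0],p[1],zb]).round(0)," bottom ellipse",((circ(p[0],p[1],zb)-[401,194])*4).min(0).round(0),((circ(p[0],p[1],zb)-[401,194])*4).max(0).round(0))
low=cn[cn[:,1]>cn[:,1].max()-9]; low=(low-[401,194])*4; print("mask low pts crop x",low[:,0].min(),low[:,0].max(),"ymax",low[:,1].max()+4)
big=cv2.resize(im[225:275,420:480],(720,600),interpolation=cv2.INTER_CUBIC)
big=cv2.convertScaleAbs(big,alpha=1.8,beta=10)
def dot(X,col): u=(proj("scene",P,X)+.5-[420,225])*12; cv2.circle(big,tuple(int(v) for v in u),4,col,-1)
for z in (.008,.063): dot([.543,.2833,z],(255,0,255))
for a in A[::2]: dot([p[0]+.015*np.cos(a),p[1]+.015*np.sin(a),zb],(0,0,255))
cv2.imwrite("pics/s2.png",big)
E
```

```text
[0.5431 0.2821 0.1488]
post base,tip,z.105 [array([165., 304.]), array([193., 229.]), array([216., 168.])]
post base,tip,z.105 [array([167., 303.]), array([195., 229.]), array([218., 167.])]
0.57 345 [223.0348 456.4145]
0.4 457 [166.7637 179.1488]
bbox (448, 201, 18, 38) crop (188, 28)
pred sleeve bottom centre crop [219. 159.]  bottom ellipse [186. 138.] [252. 181.]
mask low pts crop x 188.0 252.0 ymax 180.0
```

View pics/s2.png

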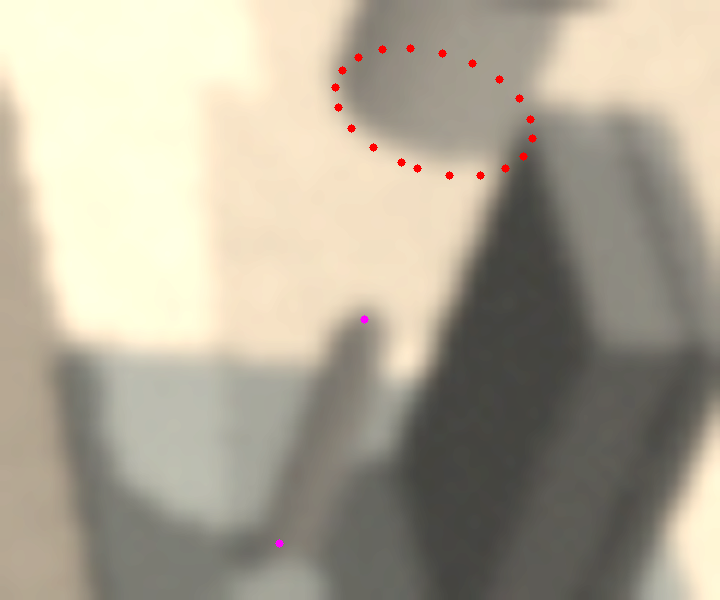

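The scene crop shows the post tip at about (362,312) against a predicted (364,319). The held sleeve's lower rim is about where predicted, perhaps 3 mm higher. Sleeve and post align within about 1.5 mm, so I'll make a small correction and descend with force checks.

```bash
echo 'POST=np.array([.5438,.283,0])' >> h.py; python3 -c "
from h import *
plan(POST+[0,0,.108],RD,g=1,mm=12)"
```

```text
rows 4 dist [ 0.0007  0.0009 -0.0407] turn [-0.35  0.04 -0.05]
-0.09,0.01,-0.01,0.0102,0.0002,-0.0001,1,
-0.09,0.01,-0.01,0.0102,0.0002,-0.0001,1,
-0.09,0.01,-0.01,0.0102,0.0002,-0.0001,1,
-0.09,0.01,-0.01,0.0102,0.0002,-0.0001,1,
```

>>> carry_out --motion '[0,0,0,0.01,0.0003,-0.0002,1,0,0,0,0.01,0.0003,-0.0002,1,0,0,0,0.01,0.0002,-0.0001,1,0,0,0,0.006,0,0,1,0,0,0,0,0,0,1]'

```text
time_s: 24.05
eef_pos: [0.5429, 0.2827, 0.1082]
eef_rot: [0.581, 0.403, 0.581, -0.404]
wrist_force: [-0.9, 0.1, -0.9]
opening: 0.325
```

```bash
cat >> h.py <<'E'
def rs(n=4):
    F=[];Pp=[]
    for _ in range(n): ctrl.camera("scene"); o=ctrl.get_obs(); F.append(o["wrist_force"]); Pp.append(o["eef_pos"])
    F=np.mean(F,0); d=np.mean(Pp,0)-POST; T=T_tool(); e=(R.from_matrix(T[:3,:3]).inv()*R.from_matrix(RD)).as_rotvec()
    print("F stand axes",np.round([F@SX,F@YS,F[2]],2),"off mm sx,sy",np.round(1000*np.array([d@SX,d@YS]),1),"z",d[2].round(4),"turn needed",np.degrees(e).round(2),"open",round(o["opening"],3))
E
python3 -c "
from h import *
rs()"
```

```text
F stand axes [ 0.2  -0.03 -0.55] off mm sx,sy [-0.1 -0.2] z 0.1096 turn needed [-0.35  0.05 -0.13] open 0.328
```

Aligned; lower through the tip.

>>> carry_out --motion '[0,0,0,0.004,0,0,1,0,0,0,0.004,0,0,1,0,0,0,0.004,0,0,1,0,0,0,0,0,0,1]'

```text
time_s: 24.65
eef_pos: [0.5451, 0.2834, 0.0989]
eef_rot: [0.582, 0.405, 0.579, -0.402]
wrist_force: [-0.1, -0.6, -0.7]
opening: 0.329
```

```bash
python3 -c "
from h import *
rs()"
```

```text
F stand axes [-0.07 -0.43 -0.97] off mm sx,sy [-0.1  1.7] z 0.0994 turn needed [-0.35  0.06 -0.34] open 0.329
```

>>> carry_out --motion '[0,0,0,0.004,0,0,1,0,0,0,0.004,0,0,1,0,0,0,0,0,0,1]'

```text
time_s: 25.15
eef_pos: [0.5441, 0.2847, 0.0919]
eef_rot: [0.581, 0.405, 0.58, -0.402]
wrist_force: [-1.1, -0.3, -1.3]
opening: 0.323
```

```bash
python3 -c "
from h import *
rs()"
```

```text
F stand axes [ 1.26 -2.27 -1.66] off mm sx,sy [1.4 1. ] z 0.0921 turn needed [-0.35 -0.08 -0.23] open 0.324
```

>>> carry_out --motion '[0,0,-0.2,0.005,-0.001,0,1,0,0,0,0.005,0,0,1,0,0,0,0,0,0,1]'

```text
time_s: 25.65
eef_pos: [0.544, 0.2843, 0.0819]
eef_rot: [0.581, 0.404, 0.581, -0.403]
wrist_force: [-2.2, 0.4, -1.8]
opening: 0.324
```

```bash
python3 -c "
from h import *
rs()"
```

```text
F stand axes [ 1.51 -1.22 -1.63] off mm sx,sy [1.3 0.6] z 0.0823 turn needed [-0.35 -0.08 -0.11] open 0.329
```

>>> carry_out --motion '[0,0,-0.1,0.005,-0.0005,0,1,0,0,0,0.006,0,0,1,0,0,0,0.006,0,0,1,0,0,0,0,0,0,1]'

```text
time_s: 26.25
eef_pos: [0.5439, 0.2846, 0.0649]
eef_rot: [0.581, 0.404, 0.581, -0.403]
wrist_force: [-1.2, -0.0, -1.3]
opening: 0.327
```

```bash
python3 -c "
from h import *
rs()"
```

```text
F stand axes [ 0.93 -1.35 -2.06] off mm sx,sy [1.6 0.8] z 0.0655 turn needed [-0.35 -0.11 -0.11] open 0.326
```

>>> carry_out --motion '[0,0,0,0.005,0,0,1,0,0,0,0.004,0,0,1,0,0,0,0,0,0,1]'

```text
time_s: 26.75
eef_pos: [0.5442, 0.2854, 0.0568]
eef_rot: [0.58, 0.405, 0.581, -0.402]
wrist_force: [-1.4, 1.8, -1.5]
opening: 0.325
```

```bash
python3 -c "
from h import *
rs()"
```

```text
F stand axes [ 1.77 -1.81 -1.98] off mm sx,sy [2.  1.2] z 0.0571 turn needed [-0.36 -0.14 -0.15] open 0.328
```

>>> carry_out --motion '[0,-0.1,-0.1,0.004,-0.0006,0.0008,1,0,0,0,0.003,0,0,1,0,0,0,0,0,0,1]'

```text
time_s: 27.25
eef_pos: [0.544, 0.2849, 0.0503]
eef_rot: [0.581, 0.404, 0.581, -0.403]
wrist_force: [-2.2, 1.9, -2.0]
opening: 0.326
```

```bash
python3 -c "
from h import *
rs()"
```

```text
F stand axes [ 2.45 -1.36 -2.33] off mm sx,sy [1.7 0.8] z 0.0504 turn needed [-0.35 -0.07 -0.07] open 0.323
```

>>> carry_out --motion '[0,0,0,0.003,0,0,1,0,0,0,0,0,0,1]'

```text
time_s: 27.65
eef_pos: [0.5439, 0.2849, 0.0475]
eef_rot: [0.58, 0.404, 0.581, -0.403]
wrist_force: [-1.9, 0.6, -1.7]
opening: 0.329
```

```bash
python3 -c "
from h import *
rs()"
```

```text
F stand axes [ 1.82 -1.97 -2.24] off mm sx,sy [1.7 0.8] z 0.0476 turn needed [-0.36 -0.08 -0.07] open 0.326
```

>>> carry_out --motion '[0,0,0,0.002,0,0,1,0,0,0,0,0,0,1]'

```text
time_s: 28.05
eef_pos: [0.5441, 0.2851, 0.0467]
eef_rot: [0.58, 0.404, 0.581, -0.403]
wrist_force: [-3.1, 0.6, -2.0]
opening: 0.326
```

```bash
python3 -c "
from h import *
rs()"
```

```text
F stand axes [ 2.3  -3.1   1.37] off mm sx,sy [1.9 1. ] z 0.0466 turn needed [-0.36 -0.09 -0.09] open 0.328
```

>>> carry_out --motion '[0,0,0,0.002,0,0,1,0,0,0,0,0,0,1]'

```text
time_s: 28.45
eef_pos: [0.5441, 0.2852, 0.0469]
eef_rot: [0.58, 0.404, 0.581, -0.403]
wrist_force: [-2.9, 2.0, -3.6]
opening: 0.327
```

```bash
python3 -c "
from h import *
rs()"
```

```text
F stand axes [ 2.76 -3.3   3.07] off mm sx,sy [2.  1.2] z 0.0466 turn needed [-0.34 -0.09 -0.08] open 0.324
```

The sleeve reached the base at the expected height (TCP z 0.0466, expected 0.047). Release and retreat straight up.

>>> carry_out --motion '[0,0,0,0,0,0,0.2,0,0,0,0,0,0,-0.1,0,0,0,0,0,0,-0.4,0,0,0,0,0,0,-0.4,0,0,0,0,0,0,-0.4,0,0,0,0,0,0,-0.4]'

```text
time_s: 29.25
eef_pos: [0.5482, 0.2846, 0.0473]
eef_rot: [0.582, 0.406, 0.578, -0.401]
wrist_force: [0.2, 0.6, 0.3]
opening: 0.706
```

>>> carry_out --motion '[0,0,0,-0.01,0,0,-0.4,0,0,0,-0.02,0,0,-0.4,0,0,0,-0.025,0,0,-0.4,0,0,0,-0.03,0,0,-0.4,0,0,0,-0.03,0,0,-0.4,0,0,0,-0.03,0,0,-0.4,0,0,0,-0.02,0,0,-0.4,0,0,0,0,0,0,-0.4]'

```text
time_s: 30.05
eef_pos: [0.5465, 0.2842, 0.2229]
eef_rot: [0.583, 0.406, 0.578, -0.401]
wrist_force: [0.4, -0.6, -0.3]
opening: 0.699
```

```bash
python3 -c "
from h import *
look('e1'); print(ctrl.get_obs()['wrist_force'],ctrl.get_obs()['time_s'])"
```

```text
p [0.5465 0.2842 0.2229] axis [ 0.0095  0.0023 -1.    ]
scene stand_post [0.5422 0.2855 0.0632]
scene sleeve_mid [0.5446 0.2821 0.0433]
scene sleeve
scene case [0.5347 0.317  0.0504] [0.5471 0.0407 0.0126]
scene stand_seat [0.5292 0.3149 0.0065] [0.5441 0.2839 0.045 ]
scene crop origin 401 194
top stand_post [0.5433 0.2842 0.0648]
top sleeve_mid [0.5421 0.2813 0.0413]
top sleeve [0.5412 0.282  0.011 ]
top case [0.5336 0.3158 0.0509]
top stand_seat [0.532  0.3114 0.007 ]
top crop origin 98 164
wrist stand_post [0.5483 0.2894 0.0629]
wrist sleeve_mid [0.5465 0.2868 0.0444]
wrist sleeve [0.5491 0.2871 0.0097]
wrist case [0.5414 0.3219 0.0517]
wrist stand_seat
[ 0.1469 -0.5423  0.38  ] 30.95
```

View pics/e1a.png

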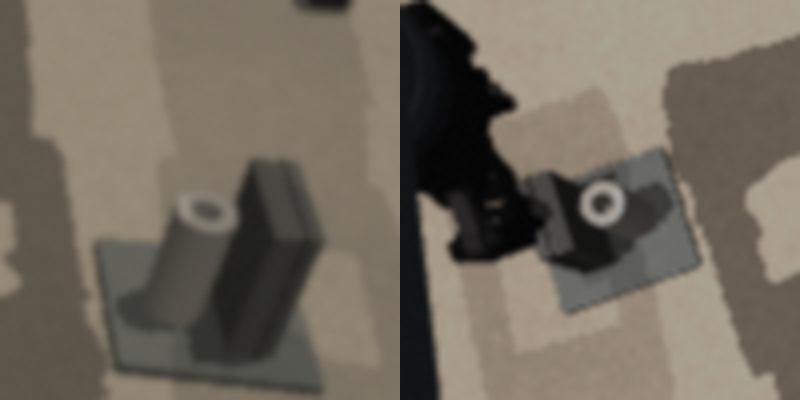

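View pics/e1w.png

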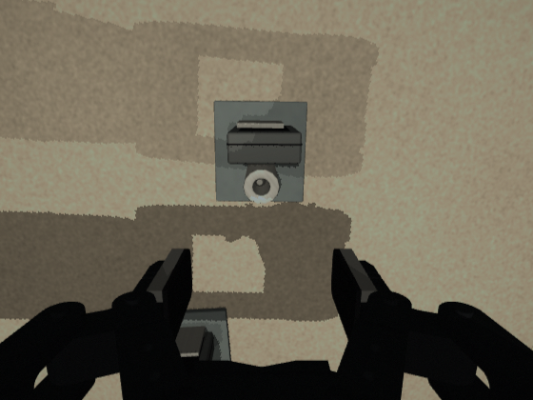

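The final views show the case upright and square in front of the plate. The sleeve's ring is at (262,185) in the wrist view with the post tip visible in its bore. The sleeve is all the way down: its mid-point measures z≈0.043, as it should. Handing in.

```bash
python3 -c "
from h import *
print(ctrl.hand_in())"
```

```text
the job is handed in; nothing more can be done
None
```

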